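# Unpin the key box

## Robot

A 6-joint arm with a two-finger parallel gripper is mounted at the origin on the work surface. World frame = base frame: x ahead of the robot, y to its left, z up, the work surface at z = 0. Lengths are in m, angles in rad, forces in N, time in s.
With the tool pointing down it reaches from about 0.25 to 0.775 m from the base axis. Payload 8.9 kg.
Tool frame: the origin (TCP) lies midway between the tips of the shut fingers; the grasp point (between the pads) lies 19 mm behind it (bot.grip_depth is the distance from the TCP to the grasp point, in m); y points along the fingers, x is the direction in which the jaws open and shut, and the axes are right-handed (so a half turn about y gives the same grasp; the last joint's range is limited). The gripper opens to 85 mm and grips with 20 to 120 N. Pads are 22 mm wide; open, the fingers measure 114 mm over their backs; the gripper's body (76 mm by 85 mm) begins 54 mm behind the grasp point. The pads swing forward as they close: fully open they stand 13 mm farther back than shut.
Start: joints at [1.014, 0.291, -0.153, 1.127, 0, 1.431], TCP at [0.213, 0.48, 0.231] pointing down, gripper open.
Joint ranges: [-2.52, 2.52], [-0.91, 1.74], [-1.3, 1.37], [-1.96, 2.02], [-1.52, 1.47], [-3.14, 3.14]. Speed limits (rad/s): [2.22, 2.22, 2.79, 3.14, 3.14, 3.14].

## Interface

Orientations are given as a unit quaternion [w, x, y, z].
In Python, from bench import readout, cams, job, bot gives the robot as it stands.
- The arm moves only by the tool drive_tool, never from a script. Its argument "targets" is a list of rows, each a list of 7 numbers: the opening, from 0 (shut) to 1 (fully open), then the shift along the tool's x, y, z in units of 25 mm (1.0 is 25 mm), then the turn, a rotation vector about the tool's x, y, z in rad. In form: [[claw, dx, dy, dz, wx, wy, wz], ...]. A call has 1 to 10 rows; each row shifts and turns the pose as measured when the row begins, along the tool's axes as they then stand; what a row does not reach is not made up. A row lasts 1/8 s, in which the tool goes at most 62.5 mm and 10.7 degrees, less where a joint would pass 70% of its speed; a pose out of reach is approached as far as the arm can. A call is refused whole if a number of a shift passes 1 or a number of a turn 0.188, either way. A call with a gripper value outside its range is refused whole. The fingers move at their own pace and stop on an object; "squeeze" is the grip in N (left out, the last holds). Time passes only in rows, so rows that do not move let the fingers close. It gives the time, the measured TCP pose, the force and the opening at its end, in the units of the state.
- readout.get_obs(): the state, without advancing time (a new reading comes with each control period).
- cams.read_camera(name): name is "scene" or "top" or "wrist"; returns (picture, depth): 384x512x3 uint8, red, green, blue; 384x512 float32, m along the optical axis (not along the pixel's ray), 0 where there is no reading.
- cams.camera_params(name): a dict with "K" (3x3 intrinsics, pixels), "R" (3x3) and "t" (3): a world point X has camera coordinates R X + t; the wrist camera has in their place "hand_eye" (4x4, takes a point from camera to tool coordinates, whose origin is the TCP and whose axes are the tool frame's). Camera axes: x right, y down, z forward; pixel columns grow to the right and rows downward; lengths in m; the calibration is good to about 2 mm. The wrist camera is an equidistant fisheye: a pixel r from the principal point sees the ray r / f radians off the axis. A picture is of the moment at which its call begins: read the wrist's pose just before it. camera_params takes no time and is no camera call.
- job.hand_in(): hands the job in, once; it reports no verdict.
The state is a dict: "time_s": time; "joint_positions": joint angles; "joint_velocities": joint speeds; "joint_efforts": joint torques, N m; "tcp_pos": TCP position; "orientation": TCP orientation; "contact_force": force on the tool from outside, world axes, zero at the start; "ft_torque": the same for the moment, N m; "opening": finger opening in m.
Only numpy, scipy, OpenCV 4.12 (cv2) and the standard library are available. Lean on these libraries where they do the work, as an engineer would, in place of code of your own. Each camera call takes 0.05 s, during which the arm holds its last target. There are 200 camera calls.

## Task

Open the key box by the door: draw its locking pin straight out of the sloping cover, park the pin upright and well back in the side notch of the ceramic stand, collar resting on both prongs, handling the ceramic gently (no more than 25 N), and let it go. Then slide the cover fully open to the left by its pull. Leave the other things on the console where they are.

Things in the scene. Friction and masses are not known exactly. Their poses are not given: they have to be found in the camera images.
- keybox: Fixed wooden key box, 160 mm deep (x), 300 wide (y), origin under its centre, x to its back. Top slopes 30 degrees, facing the robot: 60 mm high in front, 152 behind. Above it a full-width letter ledge (underside 256 mm, top 275 mm up) overhangs to 30 mm in front of the origin: pin and pull are reached only with the tool leaning back to the robot, square to the slope.
- bore (a point): Centre of the bore's mouth on the top face of the closed cover, fixed to the box: x up the slope, y along it to the box's left (+y of the box), z square to the slope = the bore's axis, pointing out. The bore, 16 to 17 mm wide, runs 80 mm down from here through the 10 mm cover into a fixed block.
- pin: Loose locking pin, 127 mm long, about 150 g. Origin: centre of its collar's underside; z along the pin to the head. Steel shank 14 mm thick, down to -75 mm. Collar 38 mm across, 0 to 5 mm. Head: round wooden grip 20 mm across, 5 to 52 mm. At the start it is in the bore, collar on the cover; it slides out freely along the bore.
- pin_tip (a point): Foot of the pin's shank, 75 mm below the pin's origin; frame as the pin's.
- stand: Fixed white glazed ceramic stand, left or right of the key box; chips above 25 N. Origin under its centre. Base 110 x 90 x 12 mm; a column at +x bears a level fork plate 14 mm thick, 56 mm wide, 95 mm long, top 124 mm high. The 20 mm wide notch is open at the front (-x of the stand): mouth at x = -50 mm, closed end at x = 0.
- notch (a point): Where the pin's origin should come to rest: centre line of the notch, 10 mm in front of its closed end, level with the fork's top; frame as the stand's (the notch opens towards -x). Parked, the pin hangs upright, shank in the notch and collar resting on both prongs.
- pull (a point): Grip point on the cover's light wooden pull, a rib 60 mm along the slope, 14 mm wide (y), 36 mm tall, standing square to the slope; this point is 20 mm above the cover's face and 16 mm below the rib's top. Frame as bore. Closed, it is 92 mm to the right of the bore (and 5 mm lower down the slope).
- cover (a joint): Travel of the dark wooden sliding cover along the slope to the box's left (+y of the box): 0 closed, 0.11 m fully open at its stop. Friction about 1.5 N; it stays where left. The pin blocks it while in the bore.
- vase: Bystander: terracotta vase, 84 mm across, 135 mm tall, origin under its centre. Loose.
- bowl: Bystander: black ceramic bowl, 150 mm across, 60 mm tall, origin under its centre. Loose.
- coin_tray: Bystander: clear acrylic tray of coins, 150 x 110 x 25 mm, origin under its centre. Loose.
- mint_tin: Bystander: blue plastic mint tin, 62 x 95 x 20 mm, origin under its centre. Loose.
- pen: Bystander: silver aluminium pen, 140 mm long, 9 mm thick, along its x, origin under its centre. Loose.
- comb: Bystander: wooden comb, 170 x 40 x 6 mm, along its x, origin under its centre. Loose.

How it is judged:
By the outcome, as a careful person would: the job done as asked, in the order asked, and still so for the second after the job is handed in, with the robot touching nothing.
It also fails if it takes over 70 s, if anything falls off the work surface, if the arm or the gripper's body presses on something with over 40 N, if the wrist force passes 120 N, or if a joint passes its speed limit or range.

## Working session

There is one attempt and no reset: what is moved stays moved. The work goes in short steps, Python scripts to look and compute and a tool call to move; the robot and the scene stay as the last step left them, time stands still between calls to the robot, and variables do not carry over. Pictures are saved under pics/ and viewed, about 8 in all and at most 12, crops included, and the job is handed in when it is done.

Besides the shell and the picture viewer there is one more tool, called in YAML: its name, and indented under it one key for each argument. drive_tool: Moves the arm, as the interface text tells. Its arguments: {"type":"object","properties":{"targets":{"type":"array"},"squeeze":{"type":"number"}},"required":["targets"]}

```bash
ls; mkdir -p pics; python3 - <<'E'
from bench import readout,cams,bot
import cv2,numpy as np
print(readout.get_obs()); print(bot.grip_depth,[a for a in dir(bot) if a[0]!='_'])
for n in ["scene","top","wrist"]:
    p,d=cams.read_camera(n); np.savez(f"pics/{n}0.npz",p=p,d=d); cv2.imwrite(f"pics/{n}0.png",p[:,:,::-1])
    print(n,cams.camera_params(n))
a=[cv2.imread(f"pics/{n}0.png") for n in("scene","top")]
E
```

```text
pics
{'time_s': 0.0, 'joint_positions': array([ 1.01371177e+00,  2.91255449e-01, -1.54104063e-01,  1.12671336e+00,
       -1.96539531e-07,  1.43148332e+00]), 'joint_velocities': array([-0.00137777,  0.00016894, -0.00011798,  0.00025034, -0.00116468,
        0.00140562]), 'joint_efforts': array([-4.08039647e-03, -5.37151730e+01,  3.31367934e+01,  1.61893928e-02,
       -4.74508925e-04,  2.89976512e-06]), 'tcp_pos': array([0.21277814, 0.47947687, 0.23075352]), 'orientation': array([-0.59262502,  0.59300734,  0.38503735, -0.38585504]), 'contact_force': array([-0.16119915,  0.9217207 , -0.07687744]), 'ft_torque': array([ 0.0560358 , -0.01652347, -0.03478456]), 'opening': 0.08527918303334964}
0.0187 ['IKError', 'grip_depth']
scene {'K': array([[395.57992622,   0.        , 253.03298877],
       [  0.        , 395.57992622, 189.31333409],
       [  0.        ,   0.        ,   1.        ]]), 'R': array([[ 9.17674469e-01, -3.97332717e-01, -5.30072148e-04],
       [-3.78431661e-01, -8.73612709e-01, -3.05925337e-01],
       [ 1.21091068e-01,  2.80940468e-01, -9.52055359e-01]]), 't': array([-0.4
[... 259 characters left out ...]
8e-04],
       [-9.87167990e-01,  2.68094055e-02, -1.57418599e-01],
       [ 1.57370425e-01, -3.91065756e-03, -9.87531901e-01]]), 't': array([0.00405505, 0.51621316, 1.56870559])}
wrist {'K': array([[297.31863964,   0.        , 261.95909752],
       [  0.        , 297.31863964, 194.93122335],
       [  0.        ,   0.        ,   1.        ]]), 'hand_eye': array([[ 9.99999673e-01, -7.72264885e-06,  8.08828333e-04,
        -1.67170143e-03],
       [-7.77683427e-04, -2.84146814e-01,  9.58780467e-01,
        -1.40844909e-01],
       [ 2.22421669e-04, -9.58780782e-01, -2.84146727e-01,
         7.15282862e-02],
       [ 0.00000000e+00,  0.00000000e+00,  0.00000000e+00,
         1.00000000e+00]])}
```

View pics/scene0.png

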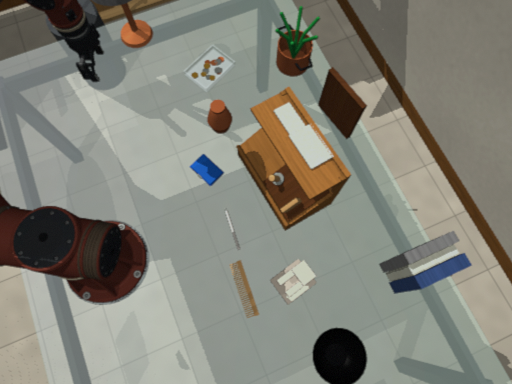

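View pics/top0.png

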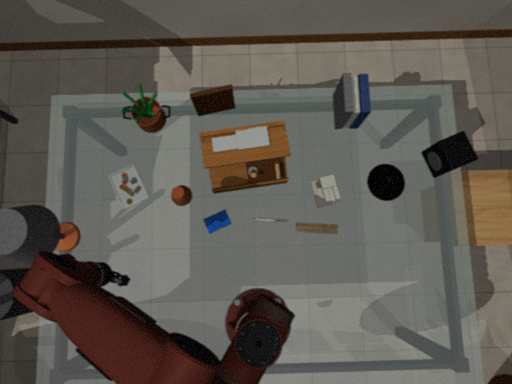

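```bash
cat > h.py <<'E'
import numpy as np,cv2
from bench import readout,cams,bot
from scipy.spatial.transform import Rotation as Ro
def ray(n,u,v):
    c=cams.camera_params(n);d=c['R'].T@np.linalg.inv(c['K'])@[u,v,1.];return -c['R'].T@c['t'],d
def cloud(n,d):
    c=cams.camera_params(n);v,u=np.mgrid[:384,:512]
    X=np.stack([u,v,np.ones_like(u)],-1)@np.linalg.inv(c['K']).T*d[...,None]
    return (X-c['t'])@c['R']
def tri(*rays):  # least-squares meet of rays (o,d)
    A=0;b=0
    for o,d in rays:
        d=d/np.linalg.norm(d);P=np.eye(3)-np.outer(d,d);A=A+P;b=b+P@o
    x=np.linalg.solve(A,b);return x,[round(1e3*np.linalg.norm(np.cross(x-o,d/np.linalg.norm(d))),1) for o,d in rays]
def pose():
    s=readout.get_obs();q=s['orientation'];return s['tcp_pos'],Ro.from_quat(q[[1,2,3,0]]).as_matrix(),s
def wray(u,v,p,R):
    c=cams.camera_params('wrist');K=c['K'];x=(u-K[0,2])/K[0,0];y=(v-K[1,2])/K[1,1];r=np.hypot(x,y)
    d=np.array([np.sin(r)*x/r,np.sin(r)*y/r,np.cos(r)]) if r>0 else np.array([0,0,1.])
    H=c['hand_eye'];return p+R@H[:3,3],R@H[:3,:3]@d
E
python3 - <<'E'
from h import *
for n,(u0,u1,v0,v1) in dict(scene=(225,365,75,315),top=(190,355,105,240)).items():
    z=np.load(f"pics/{n}0.npz");X=cloud(n,z['d'])
    c=cv2.resize(z['p'][v0:v1,u0:u1,::-1],None,fx=4 if n=='top' else 2.5,fy=4 if n=='top' else 2.5,interpolation=cv2.INTER_CUBIC);cv2.imwrite(f"pics/c_{n}.png",c)
    pts=dict(scene=[(276,179),(290,207),(293,280),(300,268),(300,130),(255,160),(295,222)],top=[(253,171),(278,170),(325,190),(329,183),(240,140),(225,180),(181,195),(217,221)])[n]
    for p in pts: print(n,p,X[p[1],p[0]].round(3),z['p'][p[1],p[0]])
E
```

```text
scene (276, 179) [ 0.562 -0.007  0.143] [78 60 37]
scene (290, 207) [ 0.566 -0.097  0.128] [109  84  52]
scene (293, 280) [ 0.501 -0.281  0.011] [174 165 150]
scene (300, 268) [ 0.519 -0.264  0.124] [199 204 185]
scene (300, 130) [0.65  0.052 0.278] [199 206 192]
scene (255, 160) [0.541 0.098 0.072] [88 58 28]
scene (295, 222) [ 0.575 -0.13   0.054] [53 35 16]
top (253, 171) [0.568 0.    0.134] [58 43 22]
top (278, 170) [ 0.57  -0.094  0.133] [135 102  63]
top (325, 190) [ 0.49  -0.268  0.123] [151 154 142]
top (329, 183) [ 0.517 -0.285  0.12 ] [146 150 137]
top (240, 140) [0.65  0.042 0.274] [147 149 143]
top (225, 180) [0.548 0.111 0.074] [67 45 21]
top (181, 195) [0.484 0.271 0.135] [122  68  37]
top (217, 221) [0.393 0.149 0.021] [ 20  66 132]
```

View pics/c_top.png

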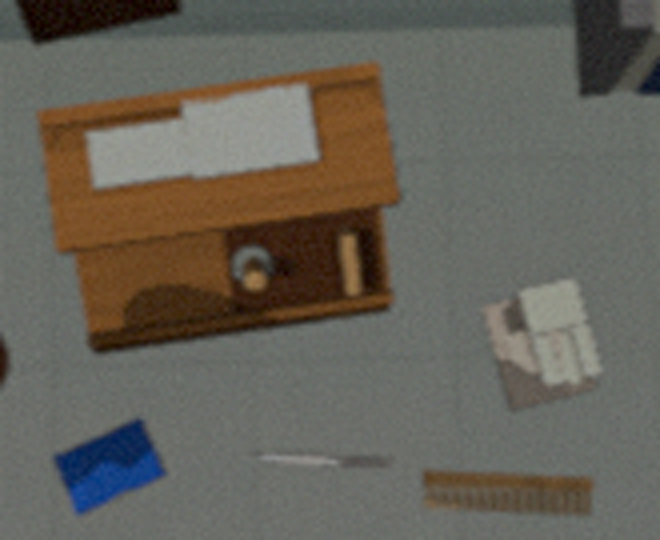

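View pics/c_scene.png

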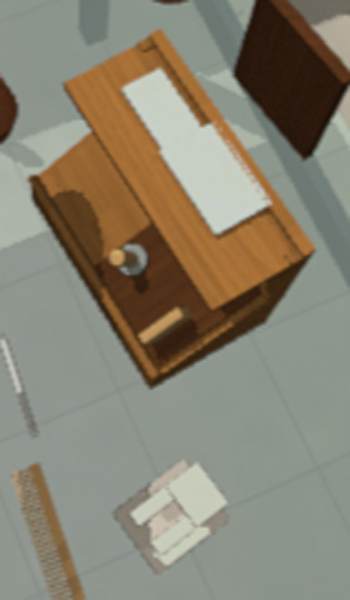

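```bash
python3 - <<'E'
from h import *
p,R,s=pose();print("tool",p.round(3),"\n",R.round(2))
# box: points from both clouds
P=[];C=[]
for n in("scene","top"):
    z=np.load(f"pics/{n}0.npz");X=cloud(n,z['d']);ok=z['d']>0
    m=ok&(X[...,2]>.265)&(X[...,2]<.29)&(abs(X[...,0]-.66)<.12)&(abs(X[...,1])<.22)
    q=X[m];r=cv2.minAreaRect((q[:,:2]*1000).astype(np.float32));print(n,"ledge",len(q),r,"zmed",np.median(q[:,2]))
    m=ok&(X[...,0]>.50)&(X[...,0]<.62)&(abs(X[...,1])<.13)&(X[...,2]>.06)&(X[...,2]<.13)
    q=X[m]
    for _ in range(15):
        A=np.c_[q[:,:2],np.ones(len(q))];c=np.linalg.lstsq(A,q[:,2],rcond=None)[0]
        res=X[m]@[-c[0],-c[1],1]-c[2];k=abs(res)<max(.006,.0);q=X[m][k]
    nn=np.array([-c[0],-c[1],1]);nn/=np.linalg.norm(nn);print(n,"slope",len(q),"n",nn.round(3),"yaw",np.degrees(np.arctan2(-nn[1],-nn[0])),"tilt",np.degrees(np.arccos(nn[2])),"c",c.round(4))
    # light wood pull / head: points standing above plane
    h=(X@[-c[0],-c[1],1]-c[2])/np.sqrt(1+c[0]**2+c[1]**2)
    for nm,y0,y1 in(("pin",-.04,.04),("pull",-.14,-.06)):
        m=ok&(h>.03)&(h<.06)&(X[...,0]>.5)&(X[...,0]<.62)&(X[...,1]>y0)&(X[...,1]<y1)
        q=X[m];print(nm,len(q),q.mean(0).round(4),q.min(0).round(3),q.max(0).round(3),h[m].max().round(3))
    m=ok&(X[...,2]>.112)&(X[...,2]<.135)&(abs(X[...,0]-.5)<.08)&(abs(X[...,1]+.27)<.07)
    q=X[m];r=cv2.minAreaRect((q[:,:2]*1000).astype(np.float32));print(n,"fork",len(q),r,np.median(q[:,2]),q[:,:2].mean(0))
    b=cv2.boxPoints(r);print(b.round(0).tolist())
E
```

```text
tool [0.213 0.48  0.231] 
 [[ 0.41 -0.   -0.91]
 [ 0.91 -0.    0.41]
 [-0.   -1.    0.  ]]
scene ledge 5022 ((637.5667724609375, 29.11328125), (126.9495849609375, 301.8157958984375), 6.9490814208984375) zmed 0.27089410404228487
scene slope 1883 n [-0.481  0.001  0.876] yaw -0.1102252253003637 tilt 28.77752303317511 c [ 0.5492 -0.0011 -0.2205]
pin 55 [ 0.5563 -0.0016  0.1423] [ 0.544 -0.009  0.128] [0.571 0.009 0.152] 0.06
pull 92 [ 0.5681 -0.0908  0.1305] [ 0.541 -0.1    0.115] [ 0.593 -0.082  0.145] 0.04
scene fork 593 ((498.7684020996094, -284.91387939453125), (95.54431915283203, 55.83489227294922), 12.392830848693848) 0.12485855081704755 [ 0.50310968 -0.2840741 ]
[[446.0, -268.0], [458.0, -322.0], [551.0, -302.0], [539.0, -247.0]]
top ledge 2699 ((637.8082275390625, 26.704360961914062), (127.50741577148438, 299.6844787597656), 7.059192180633545) zmed 0.27036749593302667
top slope 1033 n [-0.468  0.     0.884] yaw -0.03356321413989288 tilt 27.929326907448715 c [ 5.301e-01 -3.000e-04 -2.110e-01]
pin 31 [ 0.5571 -0.0016  0.1402] [ 0.544 -0.011  0.127] [0.573 0.008 0.149] 0.059
pull 50 [ 0.5669 -0.0926  0.129 ] [ 0.542 -0.102  0.112] [ 0.592 -0.083  0.147] 0.044
top fork 318 ((499.07568359375, -287.17205810546875), (94.54400634765625, 57.16901779174805), 12.447042465209961) 0.12380991550586729 [ 0.50282295 -0.28559133]
[[447.0, -269.0], [459.0, -325.0], [551.0, -305.0], [539.0, -249.0]]
```

```bash
cat >> h.py <<'E'
YB=np.radians(7.0);YS=np.radians(12.42)
xb=np.array([np.cos(YB),np.sin(YB),0]);yb=np.array([-np.sin(YB),np.cos(YB),0]);n=-.5*xb+np.array([0,0,.75**.5])
Rb=np.c_[yb,-n,np.cross(yb,-n)]   # tool square to the slope, camera downhill
def rows(tp,tR,claw=1,step=24.,p=None,R=None):
    "print rows from the present pose to (tp,tR)"
    if p is None: p,R,_=pose()
    rv=Ro.from_matrix(R.T@tR).as_rotvec();D=tp-p
    N=int(np.ceil(max(np.linalg.norm(D)*1e3/step,np.linalg.norm(rv)/.17,1e-9)))
    out=[]
    for k in range(N):
        d=(R.T@(tp-p))/(N-k)/.025;w=Ro.from_matrix(R.T@tR).as_rotvec()/(N-k)
        d=d.round(2);w=w.round(3);out.append([claw]+[float(a) for a in d]+[float(a) for a in w])
        p=p+R@(d*.025);R=R@Ro.from_rotvec(w).as_matrix()
    for i in range(0,N,10): print(str(out[i:i+10]).replace(' ',''))
E
python3 - <<'E'
from h import *
rows(np.array([.5195,-.006,.20]),Rb)
E
```

```text
[[1,-0.53,0.05,-0.8,-0.021,-0.022,-0.006],[1,-0.55,0.07,-0.78,-0.021,-0.022,-0.006],[1,-0.57,0.08,-0.77,-0.021,-0.022,-0.006],[1,-0.58,0.09,-0.75,-0.021,-0.022,-0.006],[1,-0.6,0.1,-0.74,-0.021,-0.022,-0.006],[1,-0.62,0.11,-0.72,-0.021,-0.022,-0.006],[1,-0.64,0.13,-0.71,-0.021,-0.022,-0.006],[1,-0.65,0.14,-0.69,-0.021,-0.022,-0.006],[1,-0.67,0.15,-0.67,-0.021,-0.022,-0.006],[1,-0.68,0.16,-0.65,-0.021,-0.022,-0.006]]
[[1,-0.7,0.17,-0.64,-0.021,-0.022,-0.006],[1,-0.71,0.17,-0.62,-0.022,-0.022,-0.006],[1,-0.73,0.18,-0.6,-0.021,-0.022,-0.006],[1,-0.74,0.19,-0.58,-0.022,-0.022,-0.006],[1,-0.75,0.2,-0.56,-0.021,-0.022,-0.006],[1,-0.77,0.21,-0.53,-0.022,-0.022,-0.006],[1,-0.78,0.21,-0.51,-0.021,-0.022,-0.006],[1,-0.79,0.22,-0.49,-0.022,-0.022,-0.006],[1,-0.81,0.23,-0.47,-0.021,-0.022,-0.006],[1,-0.82,0.23,-0.45,-0.022,-0.022,-0.005]]
[[1,-0.83,0.23,-0.42,-0.021,-0.022,-0.006],[1,-0.83,0.24,-0.4,-0.022,-0.022,-0.005],[1,-0.85,0.24,-0.38,-0.021,-0.022,-0.006],[1,-0.85,0.25,-0.35,-0.022,-0.022,-0.005]]
```

drive_tool:
  targets:
    - [1,-0.53,0.05,-0.8,-0.021,-0.022,-0.006]
    - [1,-0.55,0.07,-0.78,-0.021,-0.022,-0.006]
    - [1,-0.57,0.08,-0.77,-0.021,-0.022,-0.006]
    - [1,-0.58,0.09,-0.75,-0.021,-0.022,-0.006]
    - [1,-0.6,0.1,-0.74,-0.021,-0.022,-0.006]
    - [1,-0.62,0.11,-0.72,-0.021,-0.022,-0.006]
    - [1,-0.64,0.13,-0.71,-0.021,-0.022,-0.006]
    - [1,-0.65,0.14,-0.69,-0.021,-0.022,-0.006]
    - [1,-0.67,0.15,-0.67,-0.021,-0.022,-0.006]
    - [1,-0.68,0.16,-0.65,-0.021,-0.022,-0.006]

```text
time_s: 1.4
tcp_pos: [0.3433, 0.2713, 0.2158]
orientation: [-0.489, 0.594, 0.506, -0.39]
contact_force: [-0.1, -0.9, 0.5]
opening: 0.0853
```

drive_tool:
  targets:
    - [1,-0.7,0.17,-0.64,-0.021,-0.022,-0.006]
    - [1,-0.71,0.17,-0.62,-0.022,-0.022,-0.006]
    - [1,-0.73,0.18,-0.6,-0.021,-0.022,-0.006]
    - [1,-0.74,0.19,-0.58,-0.022,-0.022,-0.006]
    - [1,-0.75,0.2,-0.56,-0.021,-0.022,-0.006]
    - [1,-0.77,0.21,-0.53,-0.022,-0.022,-0.006]
    - [1,-0.78,0.21,-0.51,-0.021,-0.022,-0.006]
    - [1,-0.79,0.22,-0.49,-0.022,-0.022,-0.006]
    - [1,-0.81,0.23,-0.47,-0.021,-0.022,-0.006]
    - [1,-0.82,0.23,-0.45,-0.022,-0.022,-0.005]

```text
time_s: 2.65
tcp_pos: [0.4758, 0.0631, 0.2038]
orientation: [-0.371, 0.58, 0.616, -0.383]
contact_force: [0.3, -0.8, -0.7]
opening: 0.0853
```

```bash
python3 - <<'E'
from h import *
p,R,s=pose();print(p,s['time_s'],s['joint_positions'].round(2),s['contact_force'].round(1))
rows(np.array([.5195,-.006,.20]),Rb)
E
```

```text
[0.47577927 0.06308871 0.20376528] 2.65 [-0.06 -0.1  -0.8   0.43  0.06 -0.1 ] [ 0.3 -0.8 -0.7]
[[1,-0.71,0.2,-0.35,-0.019,-0.017,-0.005],[1,-0.72,0.2,-0.33,-0.019,-0.017,-0.005],[1,-0.73,0.2,-0.32,-0.019,-0.017,-0.006],[1,-0.73,0.21,-0.3,-0.02,-0.017,-0.005]]
```

drive_tool:
  targets:
    - [1,-0.71,0.2,-0.35,-0.019,-0.017,-0.005]
    - [1,-0.72,0.2,-0.33,-0.019,-0.017,-0.005]
    - [1,-0.73,0.2,-0.32,-0.019,-0.017,-0.006]
    - [1,-0.73,0.21,-0.3,-0.02,-0.017,-0.005]
    - [1,0,0,0,0,0,0]

```text
time_s: 3.28
tcp_pos: [0.5199, -0.0096, 0.199]
orientation: [-0.331, 0.574, 0.649, -0.374]
contact_force: [0.1, -0.3, 0.6]
opening: 0.0853
```

```bash
python3 - <<'E'
from h import *
p,R,s=pose();print(p,s['time_s'],"err",(Ro.from_matrix(R.T@Rb).as_rotvec()).round(3))
im,d=cams.read_camera("wrist");np.savez("pics/w1.npz",p=im,d=d,tp=p,R=R);cv2.imwrite("pics/w1.png",im[:,:,::-1])
E
```

```text
[ 0.51992721 -0.00963897  0.19901771] 3.275 err [ 0.001 -0.    -0.001]
```

View pics/w1.png

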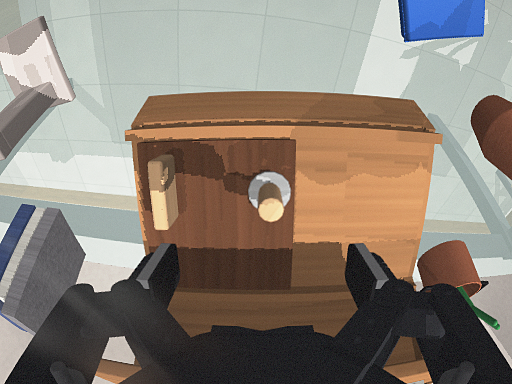

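```bash
cat >> h.py <<'E'
def wcloud(d,p,R):
    c=cams.camera_params('wrist');K=c['K'];v,u=np.mgrid[:384,:512]
    x=(u-K[0,2])/K[0,0];y=(v-K[1,2])/K[1,1];r=np.hypot(x,y)+1e-9
    X=np.stack([np.tan(r)*x/r,np.tan(r)*y/r,np.ones_like(r)],-1)*d[...,None];H=c['hand_eye']
    return (X@H[:3,:3].T+H[:3,3])@R.T+p
E
python3 - <<'E'
from h import *
z=np.load("pics/w1.npz");X=wcloud(z['d'],z['tp'],z['R']);im=z['p']
B=np.c_[np.cross(yb,n),yb,n]  # u upslope,y,n
print(B[:,0])
def reg(u0,u1,v0,v1):
    m=np.zeros(X.shape[:2],bool);m[v0:v1,u0:u1]=1;return m&(z['d']>0)
q=X[reg(310,410,150,240)]@B;print("bare slope n",np.median(q[:,2]),q[:,2].std(), np.polyfit(q[:,0],q[:,2],1),np.polyfit(q[:,1],q[:,2],1))
q=X[reg(190,240,150,230)]@B;print("cover n",np.median(q[:,2]),q[:,2].std());cn=np.median(q[:,2])
U=X@B;h=U[...,2]-cn
m=reg(235,305,150,235)&(h>.035);q=U[m];print("head",m.sum(),"h max",np.percentile(h[m],[5,50,95]))
m2=m&(h>.047);q=U[m2];v,u=np.nonzero(m2);print("top disc",q.mean(0),np.ptp(q,0),u.mean(),v.mean())
m2=reg(235,305,150,235)&(h>.002)&(h<.012);q=U[m2];print("collar",q.mean(0),q.min(0),q.max(0))
m2=reg(140,190,140,240)&(h>.03);q=U[m2];v,u=np.nonzero(m2);print("pull",q.mean(0),q.min(0),q.max(0),np.percentile(h[m2],[50,95]),u.mean(),v.mean())
# yaw from ledge/box edge: cover's left edge & pull's long axis
r=cv2.minAreaRect((q[:,:2]*1000).astype(np.float32));print(r)
print("tcp",z['tp']@B)
# other views' head discs by h
for n_ in("scene","top"):
    y=np.load(f"pics/{n_}0.npz");V=cloud(n_,y['d'])@B;hh=V[...,2]-cn
    m=(hh>.03)&(hh<.065)&(abs(V[...,0]-q[:,0].mean())<.04)
    for s,a in(("pin",(abs(V[...,1]-U[reg(235,305,150,235)&(h>.047)][:,1].mean())<.02)),("pull",abs(V[...,1]-q[:,1].mean())<.015)):
        k=m&a;print(n_,s,k.sum(),V[k].mean(0),V[k].min(0),V[k].max(0))
E
```

```text
[0.85957018 0.10554195 0.5       ]
bare slope n -0.21139753969433872 0.0006702812387475284 [-0.00025396 -0.21125723] [ 0.00051655 -0.21140854]
cover n -0.20150136330973545 0.0006673264137161324
head 645 h max [0.03884654 0.05135257 0.05270406]
top disc [ 0.5432309  -0.06886426 -0.15013724] [0.01878241 0.01932771 0.00674511] 269.92007434944236 207.87174721189592
collar [ 0.53825673 -0.06929402 -0.19653016] [ 0.50914627 -0.09480111 -0.19949127] [ 0.55847906 -0.0506747  -0.19012712]
pull [ 0.53781734 -0.1589564  -0.16624291] [ 0.50932241 -0.16736726 -0.17148969] [ 0.56854456 -0.15266342 -0.16336577] [0.03559873 0.03686927] 158.41034482758621 194.3043103448276
((538.9679565429688, -159.90476989746094), (14.588796615600586, 59.25874328613281), 89.38463592529297)
tcp [ 0.54540547 -0.07293031 -0.08508413]
scene pin 54 [ 0.54907279 -0.0692696  -0.15240832] [ 0.53910699 -0.07695975 -0.1702145 ] [ 0.55761209 -0.05830505 -0.1433182 ]
scene pull 102 [ 0.54323586 -0.15966623 -0.16394417] [ 0.51287985 -0.16645319 -0.17132835] [ 0.57190568 -0.15185387 -0.15705797]
top pin 31 [ 0.5486883  -0.06884148 -0.15310048] [ 0.53728925 -0.07898684 -0.16931796] [ 0.55712535 -0.05976673 -0.14311237]
top pull 56 [ 0.5408406  -0.16103149 -0.16462042] [ 0.51244447 -0.16827849 -0.17144597] [ 0.57072584 -0.15384243 -0.15646262]
```

drive_tool:
  targets:
    - [1,0.16,0.8,0.04,0,0,0]
    - [1,0,0.85,0,0,0,0]
    - [1,0,0.85,0,0,0,0]
    - [1,0,0.85,0,0,0,0]
    - [1,0,0.6,0,0,0,0]
    - [1,0,0.2,0,0,0,0]
    - [1,0,0,0,0,0,0]

```text
time_s: 4.2
tcp_pos: [0.5687, 0.0068, 0.1067]
orientation: [-0.332, 0.573, 0.649, -0.375]
contact_force: [0.5, -0.7, 0.5]
opening: 0.0854
```

```bash
python3 - <<'E'
from h import *
B=np.c_[np.cross(yb,n),yb,n];p,R,s=pose();print((p@B).round(4),s['time_s'],"err",(Ro.from_matrix(R.T@Rb).as_rotvec()).round(4),s['contact_force'])
im,d=cams.read_camera("wrist");np.savez("pics/w2.npz",p=im,d=d,tp=p,R=R);cv2.imwrite("pics/w2.png",im[:,:,::-1])
X=wcloud(d,p,R);U=X@B;h=U[...,2]+.2015
m=(d>0)&(h>.047)&(h<.056)&(abs(U[...,0]-.5445)<.015)&(abs(U[...,1]+.069)<.02)&(im.sum(2)>250)
q=U[m];print(m.sum(),q.mean(0),q.min(0),q.max(0))
E
```

```text
[ 0.5429 -0.0626 -0.1902] 4.2 err [-0.002   0.0009  0.0025] [ 0.45793581 -0.73567729  0.45171629]
1485 [ 0.54253195 -0.06829935 -0.15016032] [ 0.53405034 -0.07850206 -0.15449618] [ 0.55427245 -0.05853857 -0.14764181]
```

View pics/w2.png

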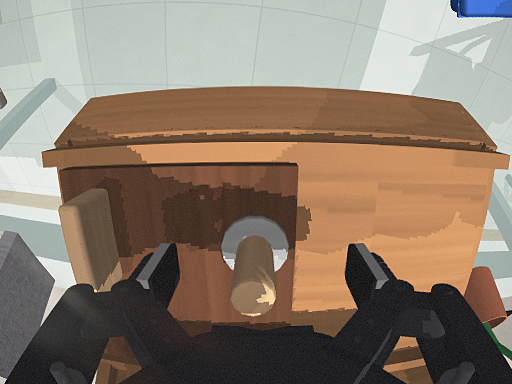

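drive_tool:
  targets:
    - [1,-0.22,0,0,0.001,-0.001,-0.002]
    - [1,0,0,0,0,0,0]
  squeeze: 40

```text
time_s: 4.5
tcp_pos: [0.5697, 0.0008, 0.1082]
orientation: [-0.332, 0.572, 0.65, -0.375]
contact_force: [-0.7, 0.4, 0.8]
opening: 0.0855
```

```bash
python3 - <<'E'
from h import *
B=np.c_[np.cross(yb,n),yb,n];p,R,s=pose();print((p@B).round(4),s['time_s'],"err",(Ro.from_matrix(R.T@Rb).as_rotvec()).round(4),s['contact_force'])
E
```

```text
[ 0.5438 -0.0686 -0.1891] 4.5 err [-0.0012  0.0023  0.004 ] [-0.65088784  0.41762374  0.76541588]
```

drive_tool:
  targets:
    - [0.5,0,0,0,-0.001,0.002,0.004]
    - [0.4,0,0,0,0,0,0]
    - [0.1,0,0,0,0,0,0]
    - [0,0,0,0,0,0,0]
    - [0,0,0,0,0,0,0]
    - [0,0,0,0,0,0,0]
    - [0,0,0,0,0,0,0]
    - [0,0,0,0,0,0,0]
  squeeze: 40

```text
time_s: 5.5
tcp_pos: [0.5696, 0.0013, 0.1088]
orientation: [-0.331, 0.574, 0.649, -0.374]
contact_force: [-1.2, 0.3, 2.6]
opening: 0.019
```

```bash
python3 - <<'E'
from h import *
B=np.c_[np.cross(yb,n),yb,n];p,R,s=pose();print((p@B).round(4),s['time_s'],s['opening'],"err",(Ro.from_matrix(R.T@Rb).as_rotvec()).round(4),s['contact_force'])
E
```

```text
[ 0.5441 -0.0681 -0.1885] 5.5 0.01904762824164941 err [0.0007 0.     0.0009] [-1.17823261  0.32116132  2.61800301]
```

drive_tool:
  targets:
    - [0,0,-0.3,0,0,0,0]
    - [0,0,-0.4,0,0,0,0]
    - [0,0,-0.4,0,0,0,0]

```text
time_s: 5.88
tcp_pos: [0.5549, -0.0003, 0.1334]
orientation: [-0.332, 0.573, 0.649, -0.374]
contact_force: [0.5, 0.7, -1.4]
opening: 0.0191
```

```bash
python3 - <<'E'
from h import *
B=np.c_[np.cross(yb,n),yb,n];p,R,s=pose();print((p@B).round(4),s['time_s'],s['opening'],"err",(Ro.from_matrix(R.T@Rb).as_rotvec()).round(4),s['contact_force'])
E
```

```text
[ 0.5436 -0.068  -0.1599] 5.875 0.019065053169874942 err [-0.0004  0.      0.0014] [ 0.53466389  0.69059402 -1.42576573]
```

Sliding freely. Continue along the axis.

drive_tool:
  targets:
    - [0,0,-0.5,0,0,0,0.001]
    - [0,0,-0.5,0,0,0,0]
    - [0,0,-0.5,0,0,0,0]
    - [0,0,-0.5,0,0,0,0]

```text
time_s: 6.38
tcp_pos: [0.5275, -0.0041, 0.1801]
orientation: [-0.331, 0.574, 0.648, -0.375]
contact_force: [-0.0, 0.0, -1.9]
opening: 0.0191
```

drive_tool:
  targets:
    - [0,0,-0.5,0,0,0,0]
    - [0,0,-0.5,0,0,0,0]
    - [0,0,-0.5,0,0,0,0]

```text
time_s: 6.75
tcp_pos: [0.506, -0.0069, 0.2149]
orientation: [-0.331, 0.575, 0.647, -0.375]
contact_force: [-0.1, -0.2, -0.9]
opening: 0.0195
```

```bash
python3 - <<'E'
from h import *
B=np.c_[np.cross(yb,n),yb,n];p,R,s=pose();print(p,(p@B).round(4),s['time_s'],s['opening'],"err",(Ro.from_matrix(R.T@Rb).as_rotvec()).round(4),s['contact_force'])
# parked orientation: tool straight down; jaws across notch or along? list both
xs=np.array([np.cos(YS),np.sin(YS),0]);ys=np.array([-np.sin(YS),np.cos(YS),0]);dn=np.array([0,0,-1.])
N=np.array([.4916,-.2876,.124]);print(N)
E
```

```text
[ 0.50598947 -0.0068613   0.21490358] [ 0.5417 -0.0685 -0.0646] 6.75 0.019488071003822025 err [-0.0016 -0.001  -0.0033] [-0.14241192 -0.19441239 -0.85902265]
[ 0.4916 -0.2876  0.124 ]
```

```bash
cat >> h.py <<'E'
xs=np.array([np.cos(YS),np.sin(YS),0]);ys=np.array([-np.sin(YS),np.cos(YS),0])
Rs=np.c_[ys,[0,0,-1.],np.cross(ys,[0,0,-1.])]
N=np.array([.4916,-.2876,.124])
E
python3 - <<'E'
from h import *
rows(N-.09*xs+np.array([0,0,.058]),Rs,claw=0,step=24)
E
```

```text
[[0,-0.82,-0.11,0.39,0.037,-0.007,-0.002],[0,-0.81,-0.1,0.4,0.037,-0.007,-0.002],[0,-0.81,-0.09,0.41,0.037,-0.007,-0.002],[0,-0.81,-0.07,0.41,0.037,-0.007,-0.002],[0,-0.8,-0.06,0.42,0.037,-0.007,-0.002],[0,-0.8,-0.04,0.43,0.037,-0.007,-0.002],[0,-0.8,-0.03,0.44,0.037,-0.007,-0.002],[0,-0.79,-0.02,0.44,0.037,-0.006,-0.002],[0,-0.79,-0.0,0.45,0.038,-0.007,-0.002],[0,-0.79,0.01,0.46,0.037,-0.006,-0.002]]
[[0,-0.79,0.03,0.46,0.038,-0.007,-0.002],[0,-0.78,0.05,0.46,0.037,-0.006,-0.002],[0,-0.78,0.06,0.47,0.038,-0.007,-0.002],[0,-0.78,0.08,0.46,0.037,-0.006,-0.002]]
```

drive_tool:
  targets:
    - [0,-0.82,-0.11,0.39,0.037,-0.007,-0.002]
    - [0,-0.81,-0.1,0.4,0.037,-0.007,-0.002]
    - [0,-0.81,-0.09,0.41,0.037,-0.007,-0.002]
    - [0,-0.81,-0.07,0.41,0.037,-0.007,-0.002]
    - [0,-0.8,-0.06,0.42,0.037,-0.007,-0.002]
    - [0,-0.8,-0.04,0.43,0.037,-0.007,-0.002]
    - [0,-0.8,-0.03,0.44,0.037,-0.007,-0.002]
    - [0,-0.79,-0.02,0.44,0.037,-0.006,-0.002]
    - [0,-0.79,0,0.45,0.038,-0.007,-0.002]
    - [0,-0.79,0.01,0.46,0.037,-0.006,-0.002]

```text
time_s: 8.0
tcp_pos: [0.4231, -0.227, 0.1993]
orientation: [-0.415, 0.483, 0.579, -0.509]
contact_force: [0.6, 0.5, -1.7]
opening: 0.0191
```

```bash
python3 - <<'E'
from h import *
p,R,s=pose();print(p,s['joint_positions'].round(2))
rows(N-.09*xs+np.array([0,0,.058]),Rs,claw=0,step=24)
E
```

```text
[ 0.42313483 -0.22703618  0.19926215] [-0.71  0.14 -0.44  0.89  0.1  -0.9 ]
[[0,-0.75,0.13,0.36,0.035,-0.006,-0.003],[0,-0.74,0.14,0.36,0.034,-0.006,-0.003],[0,-0.74,0.16,0.37,0.035,-0.007,-0.004],[0,-0.74,0.16,0.36,0.034,-0.006,-0.003]]
```

drive_tool:
  targets:
    - [0,-0.75,0.13,0.36,0.035,-0.006,-0.003]
    - [0,-0.74,0.14,0.36,0.034,-0.006,-0.003]
    - [0,-0.74,0.16,0.37,0.035,-0.007,-0.004]
    - [0,-0.74,0.16,0.36,0.034,-0.006,-0.003]
    - [0,0,0,0,0,0,0]

```text
time_s: 8.62
tcp_pos: [0.4001, -0.3103, 0.1852]
orientation: [0.444, -0.443, -0.549, 0.553]
contact_force: [0.1, 0.6, -1.8]
opening: 0.0186
```

```bash
python3 - <<'E'
from h import *
p,R,s=pose();print(p,s['time_s'],"err",(Ro.from_matrix(R.T@Rs).as_rotvec()).round(4),s['contact_force'])
S=np.c_[xs,ys,[0,0,1]];print("tcp rel notch (stand frame)",((p-N)@S).round(4))
im,d=cams.read_camera("wrist");np.savez("pics/w3.npz",p=im,d=d,tp=p,R=R)
sc,sd=cams.read_camera("scene");np.savez("pics/s3.npz",p=sc,d=sd);tt,td=cams.read_camera("top");np.savez("pics/t3.npz",p=tt,d=td)
cv2.imwrite("pics/w3.png",im[:,:,::-1])
X=(wcloud(d,p,R)-N)@S
m=(d>0)&(abs(X[...,2])<.008)&(abs(X[...,0])<.08)&(abs(X[...,1])<.05)
q=X[m];print("fork top",m.sum(),np.median(q[:,2]),cv2.minAreaRect((q[:,:2]*1000).astype(np.float32)))
# notch edges per x slice
for x0 in np.arange(-.045,.03,.01):
    k=q[(abs(q[:,0]-x0)<.002)];y=np.sort(k[:,1])
    if len(y)>3:
        g=np.diff(y);i=g.argmax();print(round(x0,3),len(y),"y",y[0].round(4),y[i].round(4),y[i+1].round(4),y[-1].round(4))
E
```

```text
[ 0.4000545  -0.3102787   0.18521658] 8.625 err [-0.0056 -0.002  -0.0018] [ 0.12205087  0.58330086 -1.81456872]
tcp rel notch (stand frame) [-0.0943 -0.0025  0.0612]
fork top 900 -0.0019664999959877402 ((2.5410003662109375, -3.9960784912109375), (48.16282272338867, 33.47108840942383), 87.34367370605469)
-0.015 4 y -0.0221 -0.0211 0.0124 0.0124
-0.005 93 y -0.0267 -0.0121 0.0101 0.018
0.005 113 y -0.0282 -0.0105 0.0096 0.0192
0.015 143 y -0.0287 0.0169 0.0196 0.0196
```

View pics/w3.png

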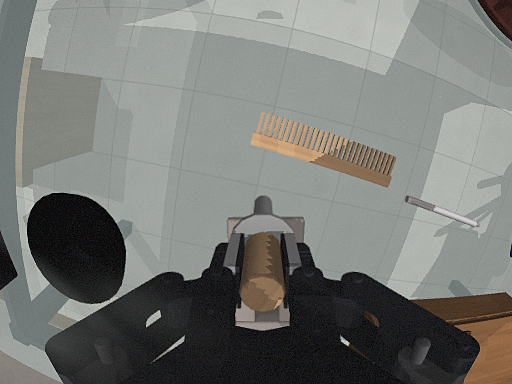

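```bash
python3 - <<'E'
from h import *
S=np.c_[xs,ys,[0,0,1]]
z=np.load("pics/w3.npz");p,R=z['tp'],z['R'];T=(wcloud(z['d'],p,R)-p)@R   # tool coords
def show(T,nm,ok):
    w=(abs(T[...,0])<.022)&(T[...,2]>-.02)&(T[...,2]<.024)&ok
    for a,b in((-.042,-.034),(-.03,-.0),(.004,.012),(.012,.016),(.02,.04),(.04,.06),(.06,.08),(.08,.095)):
        m=w&(T[...,1]>a)&(T[...,1]<b);q=T[m]
        if m.sum()>5: print(nm,a,b,m.sum(),"x",np.percentile(q[:,0],[3,50,97]).round(4),"z",np.percentile(q[:,2],[3,50,97]).round(4),"ymax",q[:,1].max().round(4))
show(T,"wrist",z['d']>0)
for f,nm in(("s3","scene"),("t3","top")):
    y=np.load(f"pics/{f}.npz");show((cloud(nm,y['d'])-p)@R,nm,y['d']>0)
    X=(cloud(nm,y['d'])-N)@S;m=(abs(X[...,2])<.01)&(abs(X[...,0])<.08)&(abs(X[...,1])<.05);q=X[m];print(nm,"fork z",np.median(q[:,2]))
    for x0 in(-.03,-.02,-.01,0,.005,.015):
        k=np.sort(q[abs(q[:,0]-x0)<.003][:,1])
        if len(k)>3: i=np.diff(k).argmax();print(x0,len(k),k[[0,i,i+1,-1]].round(4))
E
```

```text
wrist -0.042 -0.034 2222 x [-0.0152 -0.0018  0.0135] z [-0.0083  0.0026  0.0124] ymax -0.034
wrist -0.03 -0.0 2466 x [-0.0204 -0.0008  0.0197] z [0.0029 0.0079 0.0116] ymax -0.0
wrist 0.004 0.012 1081 x [-0.0153 -0.0017  0.0125] z [0.0039 0.0111 0.0176] ymax 0.012
wrist 0.012 0.016 8 x [-0.014  -0.0047  0.0087] z [0.0121 0.0156 0.0175] ymax 0.0128
wrist 0.04 0.06 116 x [-0.0073 -0.0017  0.004 ] z [0.0024 0.0058 0.0066] ymax 0.0597
wrist 0.06 0.08 142 x [-0.0077 -0.0009  0.005 ] z [0.0018 0.0057 0.0066] ymax 0.08
wrist 0.08 0.095 20 x [-0.0075 -0.0012  0.005 ] z [0.0017 0.0056 0.0067] ymax 0.0828
scene fork z nan
top fork z -0.0005997100125661181
-0.03 17 [-0.0302 -0.0116  0.0091  0.0244]
-0.02 17 [-0.0282 -0.0112  0.0093  0.0259]
-0.01 16 [-0.0303 -0.0122  0.0107  0.0261]
0 14 [-0.0268 -0.0125  0.012   0.0259]
0.005 15 [-0.0284 -0.0126  0.0099  0.0263]
0.015 22 [-0.0266 -0.0113 -0.0071  0.0257]
  return _methods._mean(a, axis=axis, dtype=dtype,
  ret = ret.dtype.type(ret / rcount)
```

```bash
cat >> h.py <<'E'
S=np.c_[xs,ys,[0,0,1]]
def st(): # status rel. notch in stand axes
    p,R,s=pose();print("rel",((p-N)@S).round(4),"t",s['time_s'],"err",(Ro.from_matrix(R.T@Rs).as_rotvec()).round(4),"F",s['contact_force'].round(2),"open",round(s['opening'],4))
E
python3 - <<'E'
from h import *
rows(N+S@[-.075,.0006,.018],Rs,claw=0,step=12)
E
```

```text
[[0,0.02,0.43,-0.19,-0.001,-0.0,-0.0],[0,0.02,0.43,-0.19,-0.001,-0.0,-0.001],[0,0.02,0.44,-0.19,-0.001,-0.0,-0.0],[0,0.01,0.44,-0.19,-0.002,-0.001,-0.001]]
```

drive_tool:
  targets:
    - [0,0.02,0.43,-0.19,-0.001,0,0]
    - [0,0.02,0.43,-0.19,-0.001,0,-0.001]
    - [0,0.02,0.44,-0.19,-0.001,0,0]
    - [0,0.01,0.44,-0.19,-0.002,-0.001,-0.001]
    - [0,0,0,0,0,0,0]

```text
time_s: 9.4
tcp_pos: [0.4194, -0.3007, 0.1386]
orientation: [-0.443, 0.442, 0.552, -0.551]
contact_force: [-0.5, -0.7, -1.6]
opening: 0.0192
```

```bash
python3 - <<'E'
from h import *
st()
rows(N+S@[-.0375,.0006,.018],Rs,claw=0,step=7)
E
```

```text
rel [-0.0733  0.0027  0.0146] t 9.4 err [0.0011 0.0016 0.0014] F [-0.47 -0.66 -1.63] open 0.0192
[[0,-0.01,-0.02,-0.24,0.0,0.0,0.0],[0,-0.02,-0.02,-0.24,0.0,0.0,0.0],[0,-0.01,-0.02,-0.24,0.0,0.0,0.0],[0,-0.02,-0.02,-0.24,0.0,0.001,0.0],[0,-0.01,-0.03,-0.24,0.001,0.0,0.001],[0,-0.02,-0.02,-0.23,0.0,0.001,0.0]]
```

drive_tool:
  targets:
    - [0,-0.08,-0.15,-0.1,0.001,0.001,0.001]
    - [0,0,0,-0.2,0,0,0]
    - [0,0,0,-0.2,0,0,0]
    - [0,0,0,-0.2,0,0,0]
    - [0,0,0,-0.2,0,0,0]

```text
time_s: 10.02
tcp_pos: [0.4437, -0.2983, 0.1437]
orientation: [-0.442, 0.443, 0.551, -0.551]
contact_force: [0.5, 0.3, -2.1]
opening: 0.0189
```

```bash
python3 - <<'E'
from h import *
st()
rows(N+S@[-.03,.0006,.018],Rs,claw=0,step=7)
E
```

```text
rel [-0.0491 -0.0002  0.0197] t 10.025 err [ 0.001   0.0001 -0.0011] F [ 0.46  0.28 -2.05] open 0.0189
[[0,0.01,0.02,-0.25,0.0,0.0,-0.0],[0,0.01,0.02,-0.26,0.0,0.0,-0.001],[0,0.01,0.03,-0.25,0.001,0.0,-0.0]]
```

drive_tool:
  targets:
    - [0,0.03,0.05,-0.2,0.001,0,-0.001]
    - [0,0,0,-0.2,0,0,0]
    - [0,0,0,-0.2,0,0,0]

```text
time_s: 10.4
tcp_pos: [0.4592, -0.2939, 0.1422]
orientation: [0.443, -0.443, -0.551, 0.551]
contact_force: [-0.3, 0.3, -1.6]
opening: 0.0192
```

```bash
python3 - <<'E'
from h import *
st()
p,R,s=pose();im,d=cams.read_camera("wrist");T=(wcloud(d,p,R)-p)@R
X=(wcloud(d,p,R)-N)@S
cv2.imwrite("pics/w4.png",im[150:340,150:400,::-1].repeat(3,0).repeat(3,1)[:570,:750])
m=(d>0)&(abs(X[...,2])<.008)&(abs(X[...,0])<.08)&(abs(X[...,1])<.05);q=X[m];print(m.sum(),np.median(q[:,2]))
for x0 in(-.036,-.03,-.02,-.01,0,.005,.015):
    k=np.sort(q[abs(q[:,0]-x0)<.002][:,1])
    if len(k)>3: i=np.diff(k).argmax();print(x0,len(k),k[[0,i,i+1,-1]].round(4))
E
```

```text
rel [-0.033   0.0008  0.0182] t 10.4 err [-0.0002  0.0003  0.0002] F [-0.33  0.27 -1.62] open 0.0192
1926 -0.0019127126968247615
-0.036 193 [-0.0285 -0.0185  0.0167  0.0274]
-0.03 153 [-0.0288 -0.0205  0.0188  0.027 ]
0.015 6 [-0.0149 -0.0142  0.0125  0.0125]
```

View pics/w4.png

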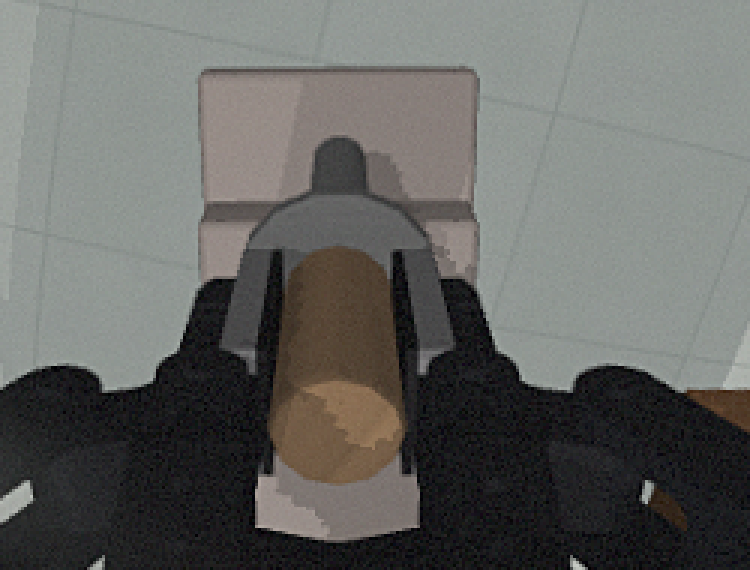

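drive_tool:
  targets:
    - [0,0,0,-0.18,0,0,0]
    - [0,0,0,-0.18,0,0,0]
    - [0,0,0,-0.18,0,0,0]

```text
time_s: 10.82
tcp_pos: [0.4736, -0.2908, 0.1422]
orientation: [-0.443, 0.443, 0.551, -0.551]
contact_force: [0.2, 0.3, -2.3]
opening: 0.0186
```

```bash
python3 - <<'E'
from h import *
st();rows(N+S@[-.001,.0007,.018],Rs,claw=0,step=5)
E
```

```text
rel [-0.0182  0.0007  0.0182] t 10.825 err [0.0001 0.0003 0.0001] F [ 0.24  0.29 -2.32] open 0.0186
[[0,-0.0,0.0,-0.17,0.0,0.0,0.0],[0,-0.0,0.0,-0.17,0.0,0.0,0.0],[0,-0.0,0.0,-0.17,0.0,0.0,0.0],[0,-0.0,0.01,-0.18,0.0,0.0,0.0]]
```

drive_tool:
  targets:
    - [0,0,0,-0.18,0,0,0]
    - [0,0,0,-0.18,0,0,0]
    - [0,0,0,-0.15,0,0,0]
    - [0,0,0,0,0,0,0]

```text
time_s: 11.32
tcp_pos: [0.4873, -0.2878, 0.1422]
orientation: [-0.443, 0.443, 0.551, -0.551]
contact_force: [-0.2, -0.2, -2.0]
opening: 0.019
```

```bash
python3 - <<'E'
from h import *
st()
E
```

```text
rel [-0.0042  0.0007  0.0182] t 11.325 err [0.0002 0.0006 0.0001] F [-0.24 -0.15 -1.98] open 0.019
```

drive_tool:
  targets:
    - [0,0,0,-0.14,0,0,0]
    - [0,0,0.06,0,0,0,0]
    - [0,0,0.04,0,0,0,0]
    - [0,0,0.04,0,0,0,0]
  squeeze: 20

```text
time_s: 11.82
tcp_pos: [0.4907, -0.287, 0.1385]
orientation: [-0.443, 0.443, 0.551, -0.551]
contact_force: [-0.1, 0.5, -1.6]
opening: 0.019
```

drive_tool:
  targets:
    - [0,0,0.03,0,0,0,0]
    - [0,0,0.03,0,0,0,0]

```text
time_s: 12.08
tcp_pos: [0.4906, -0.287, 0.1368]
orientation: [-0.443, 0.443, 0.551, -0.551]
contact_force: [-0.2, 0.6, -1.8]
opening: 0.0189
```

```bash
python3 - <<'E'
from h import *
st()
E
```

```text
rel [-0.0009  0.0008  0.0128] t 12.075 err [-0.0001  0.0002  0.0003] F [-0.2   0.58 -1.79] open 0.0189
```

drive_tool:
  targets:
    - [0,0,0.03,0,0,0,0]

```text
time_s: 12.2
tcp_pos: [0.4906, -0.287, 0.136]
orientation: [-0.443, 0.443, 0.551, -0.551]
contact_force: [-1.0, 0.0, -2.4]
opening: 0.019
```

drive_tool:
  targets:
    - [0,0,0.03,0,0,0,0]

```text
time_s: 12.32
tcp_pos: [0.4905, -0.2871, 0.1354]
orientation: [-0.443, 0.443, 0.551, -0.551]
contact_force: [-1.9, 1.6, 7.0]
opening: 0.0192
```

drive_tool:
  targets:
    - [0,0,0.03,0,0,0,0]

```text
time_s: 12.45
tcp_pos: [0.4906, -0.2871, 0.1354]
orientation: [-0.443, 0.443, 0.551, -0.551]
contact_force: [-4.4, 2.7, 11.8]
opening: 0.0192
```

drive_tool:
  targets:
    - [0,0,-0.02,0,0,0,0]
    - [0.3,0,0,0,0,0,0]
    - [0.4,0,0,0,0,0,0]
    - [0.7,0,0,0,0,0,0]
    - [0.7,0,0,0,0,0,0]

```text
time_s: 13.08
tcp_pos: [0.4909, -0.2873, 0.1362]
orientation: [-0.442, 0.443, 0.551, -0.551]
contact_force: [0.4, -0.9, 0.0]
opening: 0.0594
```

```bash
python3 - <<'E'
from h import *
st();p,R,s=pose();im,d=cams.read_camera("wrist")
cv2.imwrite("pics/w5.png",im[150:340,150:400,::-1].repeat(3,0).repeat(3,1)[:570,:750])
X=(wcloud(d,p,R)-N)@S
for a,b in((.003,.008),(.015,.03),(.03,.046),(.0485,.056),(-.07,-.02)):
    m=(d>0)&(X[...,2]>a)&(X[...,2]<b)&(np.hypot(X[...,0],X[...,1])<.024);q=X[m]
    if len(q)>5: print(a,b,len(q),q.mean(0).round(4),np.percentile(q,[2,98],axis=0).round(4).tolist())
E
```

```text
rel [-0.0006  0.0004  0.0122] t 13.075 err [ 0.0008  0.0002 -0.0009] F [ 0.39 -0.85  0.02] open 0.0594
0.003 0.008 1118 [-0.0054 -0.0009  0.0037] [[-0.0172, -0.0179, 0.003], [0.0106, 0.0162, 0.0067]]
0.015 0.03 500 [-0.0076 -0.001   0.0227] [[-0.0099, -0.0101, 0.0153], [-0.0009, 0.0084, 0.0297]]
0.03 0.046 726 [-0.0076 -0.0009  0.0385] [[-0.01, -0.0102, 0.0303], [-0.0013, 0.0084, 0.0457]]
0.0485 0.056 1258 [-0.001  -0.0008  0.05  ] [[-0.0088, -0.0092, 0.0487], [0.0077, 0.0075, 0.0512]]
-0.07 -0.02 255 [-0.0059 -0.0012 -0.0521] [[-0.0074, -0.0076, -0.0695], [-0.0025, 0.0052, -0.0357]]
```

View pics/w5.png

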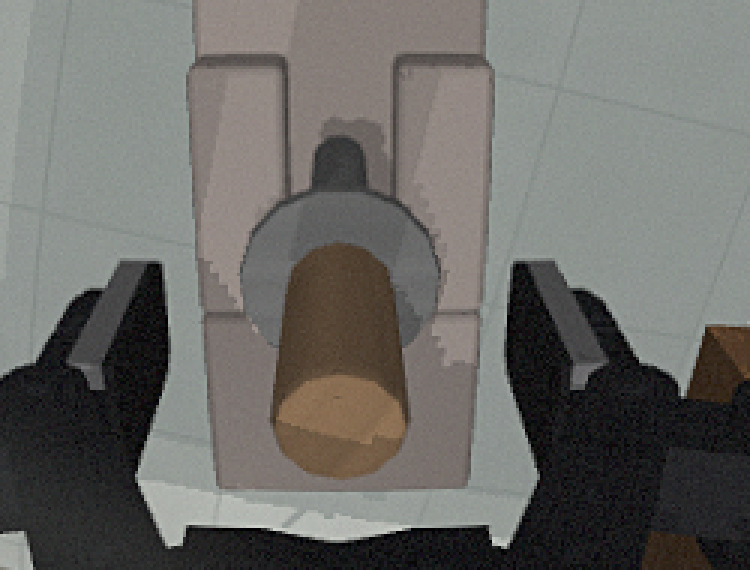

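drive_tool:
  targets:
    - [0.8,0,0,0,0,0,0]
    - [0.8,0,-0.4,0,0,0,0]
    - [0.8,0,-0.8,0,0,0,0]
    - [0.8,0,-0.9,0,0,0,0]
    - [0.8,0,-0.9,0,0,0,0]
    - [0.8,0,-0.9,0,0,0,0]

```text
time_s: 13.88
tcp_pos: [0.4901, -0.2867, 0.2378]
orientation: [-0.443, 0.443, 0.551, -0.551]
contact_force: [0.7, 0.4, -0.5]
opening: 0.0687
```

```bash
echo "B=np.c_[np.cross(yb,n),yb,n]
def sb():
    p,R,s=pose();print('box uyn',(p@B).round(4),'t',s['time_s'],'err',(Ro.from_matrix(R.T@Rb).as_rotvec()).round(4),'F',s['contact_force'].round(2),'open',round(s['opening'],4))">>h.py; python3 - <<'E'
from h import *
st();t=B@[.540,-.1595,-.085];print(t);rows(t,Rb,claw=.6,step=20)
E
```

```text
rel [-0.0013  0.0012  0.1138] t 13.875 err [-0.0002  0.0002  0.0004] F [ 0.74  0.4  -0.55] open 0.0687
[ 0.52578927 -0.09613901  0.19638784]
[[0.6,0.71,0.17,-0.3,-0.052,0.009,0.003],[0.6,0.72,0.18,-0.29,-0.052,0.009,0.002],[0.6,0.72,0.19,-0.27,-0.052,0.009,0.003],[0.6,0.72,0.2,-0.26,-0.052,0.009,0.002],[0.6,0.73,0.22,-0.24,-0.053,0.009,0.003],[0.6,0.73,0.22,-0.22,-0.052,0.01,0.002],[0.6,0.73,0.23,-0.2,-0.053,0.009,0.003],[0.6,0.73,0.24,-0.18,-0.052,0.01,0.002],[0.6,0.74,0.25,-0.16,-0.053,0.009,0.003],[0.6,0.73,0.26,-0.14,-0.052,0.01,0.002]]
```

drive_tool:
  targets:
    - [0.6,0.71,0.17,-0.3,-0.052,0.009,0.003]
    - [0.6,0.72,0.18,-0.29,-0.052,0.009,0.002]
    - [0.6,0.72,0.19,-0.27,-0.052,0.009,0.003]
    - [0.6,0.72,0.2,-0.26,-0.052,0.009,0.002]
    - [0.6,0.73,0.22,-0.24,-0.053,0.009,0.003]
    - [0.6,0.73,0.22,-0.22,-0.052,0.01,0.002]
    - [0.6,0.73,0.23,-0.2,-0.053,0.009,0.003]
    - [0.6,0.73,0.24,-0.18,-0.052,0.01,0.002]
    - [0.6,0.74,0.25,-0.16,-0.053,0.009,0.003]
    - [0.6,0.73,0.26,-0.14,-0.052,0.01,0.002]

```text
time_s: 15.12
tcp_pos: [0.5311, -0.0938, 0.2064]
orientation: [-0.322, 0.581, 0.651, -0.367]
contact_force: [-0.8, -0.7, -0.1]
opening: 0.0515
```

```bash
cat > look.py <<'E'
from h import *
sb();p,R,s=pose();im,d=cams.read_camera("wrist");U=wcloud(d,p,R)@B;h=U[...,2]+.2015
m=(d>0)&(h>.030)&(h<.040)&(abs(U[...,0]-.54)<.04)&(U[...,1]>-.18)&(U[...,1]<-.03)&(im[...,0].astype(int)-im[...,2]>15)
q=U[m];print("pull top",m.sum(),q.mean(0).round(4),np.percentile(q,[2,98],axis=0).round(4).tolist())
m=(d>0)&(h>.01)&(h<.036)&(abs(U[...,0]-.54)<.04)&(U[...,1]>-.18)&(U[...,1]<-.03)&(im[...,0].astype(int)-im[...,2]>15)
q=U[m];print("pull side",np.percentile(q,[2,50,98],axis=0).round(4).tolist())
E
python3 look.py
```

```text
box uyn [ 0.5498 -0.1579 -0.0791] t 15.125 err [ 0.0266  0.0003 -0.0087] F [-0.8  -0.66 -0.14] open 0.0515
pull top 1244 [ 0.5379 -0.1606 -0.166 ] [[0.5105, -0.1674, -0.1689], [0.5669, -0.1539, -0.1642]]
pull side [[0.5097, -0.1675, -0.185], [0.5363, -0.1603, -0.1663], [0.5672, -0.1538, -0.1655]]
```

```bash
python3 - <<'E'
from h import *
rows(B@[.539,-.1605,-.150],Rb,claw=.6,step=15)
E
```

```text
[[0.6,-0.04,0.56,0.09,0.005,-0.0,-0.001],[0.6,-0.04,0.56,0.08,0.005,-0.0,-0.001],[0.6,-0.04,0.56,0.08,0.006,-0.0,-0.001],[0.6,-0.04,0.56,0.08,0.005,-0.0,-0.001],[0.6,-0.04,0.56,0.07,0.006,-0.001,-0.002]]
```

drive_tool:
  targets:
    - [0.6,-0.04,0.56,0.09,0.005,0,-0.001]
    - [0.6,-0.04,0.56,0.08,0.005,0,-0.001]
    - [0.6,-0.04,0.56,0.08,0.006,0,-0.001]
    - [0.6,-0.04,0.56,0.08,0.005,0,-0.001]
    - [0.6,-0.04,0.56,0.07,0.006,-0.001,-0.002]
    - [0.6,0,0,0,0,0,0]

```text
time_s: 15.92
tcp_pos: [0.5597, -0.0945, 0.1377]
orientation: [-0.331, 0.573, 0.648, -0.376]
contact_force: [-0.2, -0.1, -0.0]
opening: 0.0512
```

```bash
python3 look.py; python3 - <<'E'
from h import *
rows(B@[.539,-.1605,-.194],Rb,claw=.6,step=11)
E
```

```text
box uyn [ 0.54   -0.162  -0.1527] t 15.925 err [-0.0022  0.0018 -0.001 ] F [-0.23 -0.12 -0.01] open 0.0512
pull top 2231 [ 0.5359 -0.1605 -0.1659] [[0.5098, -0.1671, -0.169], [0.5665, -0.1539, -0.1643]]
pull side [[0.5093, -0.1671, -0.1879], [0.5298, -0.1604, -0.1663], [0.5668, -0.1537, -0.1655]]
[[0.6,0.02,0.42,0.01,-0.0,0.0,-0.0],[0.6,0.01,0.42,0.01,-0.001,0.001,-0.0],[0.6,0.02,0.41,0.01,-0.0,0.0,-0.001],[0.6,0.01,0.42,0.02,-0.001,0.001,-0.0]]
```

drive_tool:
  targets:
    - [0.6,0.04,0.4,0.02,-0.001,0.001,0]
    - [0.6,0.01,0.4,0.02,0,0,0]
    - [0.6,0,0.4,0,0,0,0]
    - [0.6,0,0.35,0,0,0,0]
    - [0.6,0,0,0,0,0,0]
  squeeze: 25

```text
time_s: 16.6
tcp_pos: [0.5794, -0.0909, 0.1024]
orientation: [-0.331, 0.574, 0.648, -0.375]
contact_force: [-0.4, 0.5, -0.6]
opening: 0.0513
```

```bash
python3 -c "
from h import *
sb()"
```

```text
box uyn [ 0.5396 -0.1608 -0.1934] t 16.6 err [ 0.0004  0.0011 -0.0017] F [-0.41  0.54 -0.6 ] open 0.0513
```

Aligned; close.

drive_tool:
  targets:
    - [0.3,0,0,0,0,0,0]
    - [0.1,0,0,0,0,0,0]
    - [0,0,0,0,0,0,0]
    - [0,0,0,0,0,0,0]
    - [0,0,0,0,0,0,0]
    - [0,0,0,0,0,0,0]
  squeeze: 25

```text
time_s: 17.35
tcp_pos: [0.5791, -0.0888, 0.1026]
orientation: [-0.331, 0.573, 0.65, -0.374]
contact_force: [2.3, 1.9, -4.9]
opening: 0.0137
```

```bash
python3 -c "
from h import *
sb()"
```

```text
box uyn [ 0.5397 -0.1587 -0.1931] t 17.35 err [0.0011 0.0014 0.0027] F [ 2.3   1.95 -4.89] open 0.0137
```

drive_tool:
  targets:
    - [0,0.3,0,0,0.001,0.001,0.002]
    - [0,0.4,0,0,0,0,0]
    - [0,0.4,0,0,0,0,0]
    - [0,0.4,0,0,0,0,0]

```text
time_s: 17.85
tcp_pos: [0.5743, -0.0503, 0.1027]
orientation: [-0.331, 0.574, 0.648, -0.375]
contact_force: [5.6, -0.5, -7.8]
opening: 0.0134
```

```bash
python3 -c "
from h import *
sb()"
```

```text
box uyn [ 0.5397 -0.1199 -0.193 ] t 17.85 err [ 0.0001 -0.0005 -0.0014] F [ 5.56 -0.49 -7.78] open 0.0134
```

drive_tool:
  targets:
    - [0,0.4,0.02,0,0,0,-0.001]
    - [0,0.4,0,0,0,0,0]
    - [0,0.4,0,0,0,0,0]
    - [0,0.4,0,0,0,0,0]
    - [0,0.4,0,0,0,0,0]

```text
time_s: 18.48
tcp_pos: [0.5679, 0.0032, 0.1027]
orientation: [-0.331, 0.574, 0.649, -0.374]
contact_force: [3.0, -2.2, -4.6]
opening: 0.0137
```

```bash
python3 -c "
from h import *
sb()"
```

```text
box uyn [ 0.5398 -0.066  -0.1931] t 18.475 err [ 0.0004  0.     -0.0006] F [ 3.03 -2.2  -4.63] open 0.0137
```

drive_tool:
  targets:
    - [0,0.3,0,0,0,0,0]
    - [0,0.2,0,0,0,0,0]
    - [0,0.1,0,0,0,0,0]

```text
time_s: 18.85
tcp_pos: [0.5659, 0.0197, 0.1027]
orientation: [-0.331, 0.574, 0.649, -0.375]
contact_force: [2.4, -0.2, -4.7]
opening: 0.0135
```

drive_tool:
  targets:
    - [0,0.08,0,0,0,0,0]
    - [0,0.08,0,0,0,0,0]

```text
time_s: 19.1
tcp_pos: [0.5657, 0.0204, 0.1027]
orientation: [-0.33, 0.577, 0.646, -0.376]
contact_force: [2.5, -13.3, -5.6]
opening: 0.0134
```

```bash
python3 -c "
from h import *
sb()"
```

```text
box uyn [ 0.5398 -0.0487 -0.1931] t 19.1 err [-0.0004 -0.0011 -0.008 ] F [  2.53 -13.3   -5.58] open 0.0134
```

drive_tool:
  targets:
    - [0.05,0,0,0,0,0,-0.004]
    - [0.2,0,0,0,0,0,0]
    - [0.4,0,0,0,0,0,0]
    - [0.6,0,0,0,0,0,0]
    - [0.6,0,0,0,0,0,0]

```text
time_s: 19.73
tcp_pos: [0.5659, 0.0206, 0.1032]
orientation: [-0.331, 0.575, 0.648, -0.374]
contact_force: [-0.4, -0.1, 0.6]
opening: 0.0512
```

drive_tool:
  targets:
    - [0.6,0,-0.5,0,0,0,0]
    - [0.6,0,-0.8,0,0,0,0]
    - [0.6,0,-0.9,0,0,0,0]
    - [0.6,0,-0.9,0,0,0,0]
    - [0.6,0,-0.9,0,0,0,0]
    - [0.6,0,-0.9,0,0,0,0]
    - [0.6,0,0,0,0,0,0]

```text
time_s: 20.6
tcp_pos: [0.5009, 0.0136, 0.2161]
orientation: [-0.33, 0.575, 0.648, -0.374]
contact_force: [1.4, -0.1, -0.2]
opening: 0.0515
```

```bash
python3 look.py; python3 - <<'E'
from h import *
a=[]
for n_,(u0,v0) in(("scene",(190,80)),("top",(170,100))):
    im,d=cams.read_camera(n_);X=(cloud(n_,d)-N)@S
    m=(d>0)&(X[...,2]>.046)&(X[...,2]<.06)&(np.hypot(X[...,0],X[...,1])<.03);print(n_,"pin head top",m.sum(),X[m].mean(0).round(4))
    m=(d>0)&(X[...,2]>.0)&(X[...,2]<.06)&(np.hypot(X[...,0],X[...,1])<.012);q=X[m];print(q.min(0).round(3),q.max(0).round(3))
    a.append(cv2.resize(im[v0:v0+230,u0:u0+190],None,fx=2.1,fy=2.4,interpolation=cv2.INTER_CUBIC))
cv2.imwrite("pics/f.png",np.hstack(a)[:,:,::-1])
E
```

```text
box uyn [ 0.54   -0.0475 -0.0622] t 20.6 err [ 0.0024 -0.0003 -0.0035] F [ 1.38 -0.14 -0.15] open 0.0515
pull top 1037 [ 0.5378 -0.0508 -0.166 ] [[0.5106, -0.0574, -0.1685], [0.5664, -0.0443, -0.1644]]
pull side [[0.51, -0.0574, -0.1857], [0.5353, -0.0512, -0.1663], [0.5668, -0.0442, -0.1655]]
scene pin head top 45 [-0.0001  0.0006  0.0522]
[-0.012 -0.012  0.002] [0.009 0.011 0.056]
top pin head top 22 [ 0.0006 -0.001   0.0513]
[-0.011 -0.01   0.002] [0.012 0.011 0.058]
```

View pics/f.png

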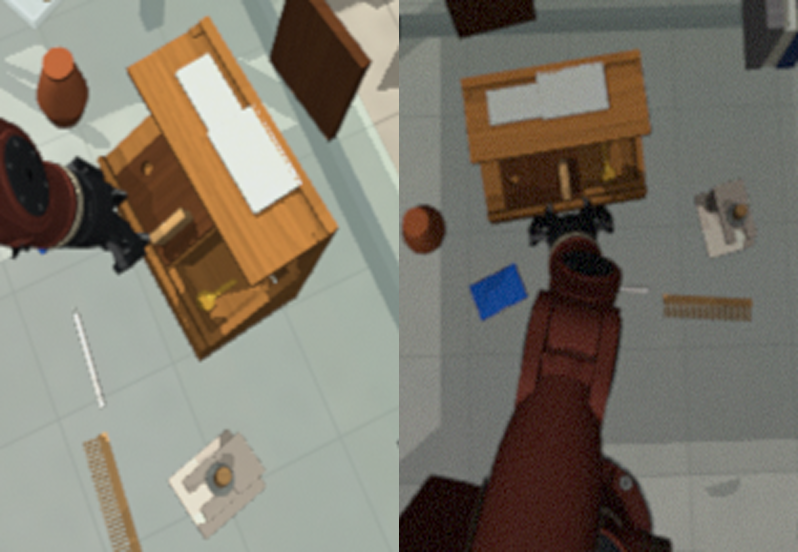

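```bash
python3 -c "
from bench import job
print(job.hand_in())"
```

```text
the job is handed in; nothing more can be done
None
```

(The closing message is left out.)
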